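# Unlock the tool chest by its three-wheel code bolt

## Robot

A 6-joint arm with a two-finger parallel gripper is mounted at the origin on the work surface; the furniture and walls round the work are solid. World frame = base frame: x ahead of the robot, y to its left, z up, the work surface at z = 0. Lengths are in m, angles in rad, forces in N, time in s.
With the tool pointing down it reaches from about 0.35 to 0.975 m from the base axis. Payload 4.9 kg.
Tool frame: the origin (TCP) lies midway between the tips of the shut fingers; the grasp point (between the pads) lies 19 mm behind it; z points along the fingers, y is the line along which they close (so a half turn about z gives the same grasp; the last joint's range is limited). The gripper opens to 85 mm and grips with 20 to 120 N. Pads are 22 mm wide; open, the fingers measure 114 mm over their backs; the gripper's body (76 mm by 85 mm) begins 54 mm behind the grasp point. The pads swing forward as they close: fully open they stand 13 mm farther back than shut.
Start: joints at [-1.373, 0.053, 1.613, -0, 1.476, -0.119], TCP at [0.195, -0.594, 0.231] pointing down, gripper open.
Joint ranges: [-3.01, 3.01], [-1.01, 2.22], [0.06, 2.58], [-1.02, 4.17], [0.09, 2.62], [-3.14, 3.14]. Speed limits (rad/s): [2.57, 2.57, 3.14, 3.14, 3.14, 3.14].

## Interface

Orientations are given as a rotation vector (axis times angle).
In Python, from station import telemetry, optics, ctrl gives the robot as it stands.
- The arm moves only by the shell command python3 -m pendant 'ROWS' [FORCE]. ROWS is JSON, one flat list of numbers, 7 for each row, row after row: the turn, a rotation vector about the tool's x, y, z as a fraction of full scale, then the shift along the tool's x, y, z as a fraction of full scale, then the opening, from 0 (shut) to 1 (fully open). In form: [ax, ay, az, tx, ty, tz, fingers, ax, ay, az, tx, ty, tz, fingers, ...]. A call has 1 to 12 rows; each row is the pose to reach, as a shift and turn from the pose commanded when the call began, along the tool's axes at that moment; what a row does not reach only later rows make up. Full scale, the value 1, is 300 mm for a shift and 30 degrees for a turn. A row lasts 1/8 s, in which the tool goes at most 62.5 mm and 10.7 degrees, less where a joint would pass 70% of its speed; a pose out of reach is approached as far as the arm can. A call with a number of a shift or a turn outside -1 to 1 is refused whole. A call with a gripper value outside its range is refused whole. The fingers move at their own pace and stop on an object; FORCE is the grip in N (left out, the last holds). Time passes only in rows, so rows that repeat a pose let the fingers close. It gives the time, the measured TCP pose, the force, the opening and the grip force at its end, in the units of the state.
- telemetry.get_obs(): the state, without advancing time (a new reading comes with each control period).
- optics.get_image(name): name is "side" or "top"; returns a dict with "image" (420x560x3 uint8, red, green, blue), "depth" (420x560 float32, m along the optical axis (not along the pixel's ray), 0 where there is no reading), "fx", "fy", "cx", "cy" (pixels), "rvec" (rotation vector, rad) and "tvec" (3), from world to camera coordinates, as OpenCV has them. Camera axes: x right, y down, z forward; pixel columns grow to the right and rows downward; lengths in m; the calibration is good to about 2 mm. A picture is of the moment at which its call begins.
- ctrl.finish_job(): hands the job in; it is judged then, once.
The state is a dict: "t": time; "q": joint angles; "dq": joint speeds; "effort": joint torques, N m; "tool_pos": TCP position; "tool_rot": TCP orientation; "contact_force": force on the tool from outside, world axes, zero at the start; "wrist_torque": the same for the moment, N m; "opening": finger opening in m; "grip_force": force on a finger pad.
Only numpy, scipy, OpenCV 4.12 (cv2) and the standard library are available. Lean on these libraries where they do the work, as an engineer would, in place of code of your own. Each camera call takes 0.05 s, during which the arm holds its last target. There are 200 camera calls.

## Task

Unlock the grey tool chest: roll its three thumbwheels, one at a time and pressing on them only lightly (well under 20 N), until the faces with four, two and five dots lie uppermost, in that order from the left wheel to the right as the robot sees them. Then draw the lock's bolt fully out to the right by its upright post, without forcing it against a wrong code, let go, and leave the other things on the bench and on the lid alone.

Things in the scene. Friction and masses are not known exactly. Their poses are not given: they have to be found in the camera images.
- chest: Grey steel tool chest, 250 x 320 x 61 mm, fixed. Origin: centre of its underside; x from its front (robot side) to its back, y to the left, z up. Lid 61 mm high behind x = -40 mm. On the front deck an aluminium lock case, x = -106 to -34, y = -75 to 75, top z = 100 mm; three black thumbwheels stand out of its top. Staple round the bolt's end at y = 90 to 100 mm, 111 mm high.
- wheel_1_place (a point): Left wheel, nominal top of its rim: fixed to the chest at x = -70, y = 46, z = 117 mm. Each wheel: black, 50 mm diameter, 20 mm wide, axle along the chest's y, 46 mm apart, stands 17 mm out of the case. Bearings are worn: the true top is up to 4 mm above or below this mark, unmeasured; feel for it.
- wheel_2_place (a point): Middle wheel, nominal top: x = -70, y = 0, z = 117 mm of the chest. A wheel is rolled by friction under a fingertip pressed on its top: about 2.4 N along the rim turns it, so press with some 6 to 12 N (less may slip, over 20 N is too much). Its axle gives about 1 mm per 14 N. It stays where it is left; no click stops.
- wheel_3_place (a point): Right wheel, nominal top: x = -70, y = -46, z = 117 mm of the chest. Round each rim six faces with one to six white dots, as on a die, follow each other at 60 degrees.
- wheel_1 (a joint): Left wheel's angle, rad, endless. Grows as the wheel's top rolls away from the robot (chest's +x). At 0 the one-dot face is up; each 1.0472 more brings up one dot more: k dots at (k-1) x 1.0472, give or take whole turns (6.2832); four dots at 3.1416. The bolt passes when all wheels are within about 0.18 of their numbers.
- wheel_2 (a joint): Middle wheel's angle, as wheel_1; two dots at 1.0472.
- wheel_3 (a joint): Right wheel's angle, as wheel_1; five dots at 4.1888.
- bolt (a joint): How far the bolt is drawn, m: 0 locked (in the staple), 0.025 fully drawn. It slides along the chest's -y (to the right) with about 2.5 N of friction and stays where it is left. With a wrong code its fins meet a wheel after about 4 mm.
- bolt_post (a point): Top centre of the bolt's upright steel pull post, 13 mm diameter, at the right end of the bolt rod; its axis is 48 mm from the case's end when locked; top at z = 128 mm, plain down to z = 98 mm. Moves with the bolt.
- screw_tin: Bystander: round grey tin, 86 mm across, 38 mm high, loose on the lid. Origin at the centre of its underside.
- tape_measure: Bystander: yellow tape measure, 38 x 85 x 64 mm, loose on the lid. Origin under its centre.
- mallet: Bystander: wooden mallet, 115 x 263 x 68 mm, loose on the worktop to the left. Origin under its centre.
- block_plane: Bystander: small block plane, 51 x 161 x 52 mm, loose on the worktop to the right. Origin under its centre.
- offcut_b: Bystander: wooden offcut, 55 x 85 x 22 mm, loose on the worktop to the right. Origin under its centre.

How it is judged:
On the way:
1. all three wheels show the code (each within 0.25 rad), bolt still home ((value of joint wheel_1 between -3.3916 and -2.8916 rad or value of joint wheel_1 between 2.8916 and 3.3916 rad or value of joint wheel_1 between 9.1748 and 9.6748 rad) and (value of joint wheel_2 between -5.486 and -4.986 rad or value of joint wheel_2 between 0.7972 and 1.2972 rad or value of joint wheel_2 between 7.0804 and 7.5804 rad) and (value of joint wheel_3 between -2.3444 and -1.8444 rad or value of joint wheel_3 between 3.9388 and 4.4388 rad or value of joint wheel_3 between 10.222 and 10.722 rad) and value of joint bolt below 0.006 m), for 0.2 s.
At the end, for the whole second after the job is handed in: Wheels show four, two, five dots uppermost from left to right (each within 0.3 rad), and the bolt is drawn at least 21 of its 25 mm and at rest ((value of joint wheel_1 between -3.4416 and -2.8416 rad or value of joint wheel_1 between 2.8416 and 3.4416 rad or value of joint wheel_1 between 9.1248 and 9.7248 rad) and (value of joint wheel_2 between -5.536 and -4.936 rad or value of joint wheel_2 between 0.7472 and 1.3472 rad or value of joint wheel_2 between 7.0304 and 7.6304 rad) and (value of joint wheel_3 between -2.3944 and -1.7944 rad or value of joint wheel_3 between 3.8888 and 4.4888 rad or value of joint wheel_3 between 10.172 and 10.772 rad) and value of joint bolt above 0.021 m and velocity of joint bolt between -0.005 and 0.005 m/s); the robot touches nothing.
It fails at once if a wheel is pressed with more than 20 N (contact force between the fingers and wheel_1 above 20 N or contact force between the fingers and wheel_2 above 20 N or contact force between the fingers and wheel_3 above 20 N).
It fails at once if two wheels are touched at once ((contact force between the fingers and wheel_1 above 0.5 N and contact force between the fingers and wheel_2 above 0.5 N) or (contact force between the fingers and wheel_2 above 0.5 N and contact force between the fingers and wheel_3 above 0.5 N)).
It fails at once if the bolt is forced against a wheel with more than 20 N (contact force between bolt and wheel_1 above 20 N or contact force between bolt and wheel_2 above 20 N or contact force between bolt and wheel_3 above 20 N).
It fails at once if a loose bystander is shifted by more than 15 mm (distance of any of screw_tin, tape_measure, mallet, block_plane, offcut_b from where it was at the start of the episode above 0.015 m).
It also fails if it takes over 61 s, if anything falls off the work surface, if the arm or the gripper's body presses on something with over 40 N, if the wrist force passes 120 N, or if a joint passes its speed limit or range.

## Working session

There is one attempt and no reset: what is moved stays moved. The work goes in short steps, Python scripts to look and compute and a shell command to move; the robot and the scene stay as the last step left them, time stands still between calls to the robot, and variables do not carry over. Pictures are saved under pics/ and viewed, at most 10 in all, crops included, and the job is handed in when it is done.

```bash
mkdir -p pics; cat > h.py <<'E'
import numpy as np,cv2
from station import telemetry,optics,ctrl
def cam(n):
    d=optics.get_image(n);R=cv2.Rodrigues(np.array(d['rvec'],float))[0];d['R']=R;d['t']=np.array(d['tvec'],float);return d
def world(d):
    v,u=np.mgrid[0:420,0:560];z=d['depth']
    P=np.stack([(u-d['cx'])/d['fx']*z,(v-d['cy'])/d['fy']*z,z],-1)
    return (P-d['t'])@d['R']
def pix(d,X):
    p=d['R']@np.array(X)+d['t'];return p[0]/p[2]*d['fx']+d['cx'],p[1]/p[2]*d['fy']+d['cy']
E
python3 - <<'E'
from h import *
for n in('side','top'):
    d=cam(n);cv2.imwrite(f'pics/{n}0.png',d['image'][...,::-1]);W=world(d);np.save(n+'.npy',W)
    print(n,-d['R'].T@d['t'],d['fx'])
o=telemetry.get_obs();print(o)
E
```

```text
side [0.28864191 1.07071527 0.97461331] 543.7734734683377
top [ 0.27701544 -0.02576987  1.44535008] 417.9663218865782
{'t': 0.1, 'q': array([-1.37299982e+00,  5.32875959e-02,  1.61418126e+00,  3.35635444e-05,
        1.47598317e+00, -1.18999286e-01]), 'dq': array([ 0.0007939 , -0.00166583, -0.0026874 ,  0.00052404, -0.00117518,
        0.00086948]), 'effort': array([-3.71713668e-04, -3.94905889e+01, -3.71364391e+01, -1.70572357e-04,
        3.96185103e-03, -2.26719187e-06]), 'tool_pos': array([ 0.19459943, -0.59333478,  0.23017328]), 'tool_rot': array([-3.10042869e+00, -4.95245143e-01,  6.25657803e-05]), 'contact_force': array([-0.50086265,  0.83827685, -0.16035431]), 'wrist_torque': array([-0.00338876, -0.0068909 , -0.0019407 ]), 'grip_force': 0.0, 'opening': 0.08561326917693335}
```

View pics/top0.png

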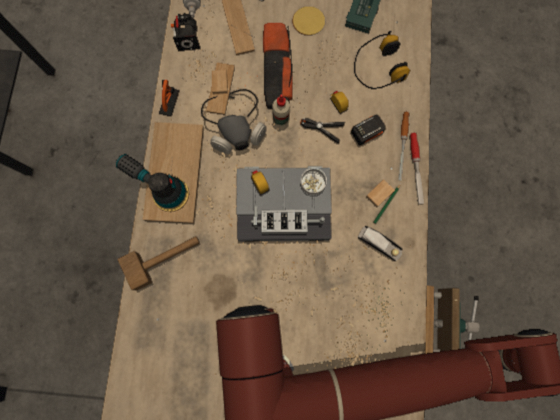

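View pics/side0.png

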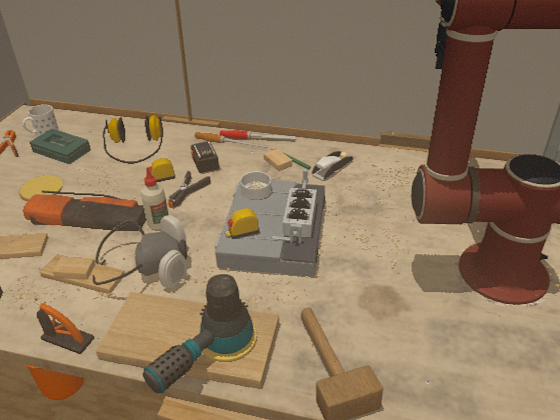

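The top view shows the chest at u 237–331, v 168–242, with the lock case at u 262–308, v 208–234. The post is near (322,220), the tin and tape are on the lid, and the mallet and plane are well clear. Next I'll fit the chest pose from depth and enlarge the wheels.

```bash
python3 - <<'E'
from h import *
W=np.load('top.npy')
d=cam('top');s=cam('side');np.savez('t0.npz',W=W)
v,u=np.mgrid[0:420,0:560]
roi=(u>225)&(u<345)&(v>155)&(v<255)
z=W[...,2]
m=roi&(z>0.035)&(z<0.14)
m=m.astype(np.uint8)
n,l,st,_=cv2.connectedComponentsWithStats(m);k=1+np.argmax(st[1:,4]);P=W[l==k]
r=cv2.minAreaRect(P[:,:2].astype(np.float32)*1000);print('chest',r)
c=roi&(abs(z-0.1)<0.006);n,l,st,_=cv2.connectedComponentsWithStats(c.astype(np.uint8),connectivity=8);k=1+np.argmax(st[1:,4]);P=W[l==k]
print('case',cv2.minAreaRect(P[:,:2].astype(np.float32)*1000),np.median(P[:,2]))
lid=roi&(abs(z-0.061)<0.006);P=W[lid];print('lid',cv2.minAreaRect(P[:,:2].astype(np.float32)*1000),np.median(P[:,2]))
h=roi&(z>0.108);print('high');n,l,st,c=cv2.connectedComponentsWithStats(h.astype(np.uint8))
for k in range(1,n): P=W[l==k];print(len(P),c[k],P.mean(0),P.min(0),P.max(0))
a=cv2.resize(d['image'][195:250,245:340],None,fx=7,fy=7,interpolation=cv2.INTER_CUBIC)
cv2.imwrite('pics/topc.png',a[...,::-1])
b=cv2.resize(s['image'][165:260,265:335],None,fx=6,fy=6,interpolation=cv2.INTER_CUBIC)
cv2.imwrite('pics/sidec.png',b[...,::-1])
E
```

```text
chest ((597.57470703125, -18.620223999023438), (258.69207763671875, 324.8976135253906), 6.130218029022217)
case ((527.6983642578125, -53.07331085205078), (74.8651351928711, 206.46536254882812), 5.268988132476807) 0.09989585584555549
lid ((581.5510864257812, -20.140213012695312), (283.2676696777344, 323.25335693359375), 5.198910713195801) 0.060680339948776967
high
1 [298. 158.] [ 0.27701544 -0.02576987  1.44535008] [ 0.27701544 -0.02576987  1.44535008] [ 0.27701544 -0.02576987  1.44535008]
1 [306. 159.] [ 0.27701544 -0.02576987  1.44535008] [ 0.27701544 -0.02576987  1.44535008] [ 0.27701544 -0.02576987  1.44535008]
1 [258. 168.] [ 0.27701544 -0.02576987  1.44535008] [ 0.27701544 -0.02576987  1.44535008] [ 0.27701544 -0.02576987  1.44535008]
201 [259.89054726 180.64676617] [0.64274276 0.06380039 0.14002306] [ 0.27701544 -0.02576987  0.10819094] [0.68223947 0.09411399 1.44535008]
1 [231. 175.] [ 0.27701544 -0.02576987  1.44535008] [ 0.27701544 -0.02576987  1.44535008] [ 0.27701544 -0.02576987  1.44535008]
1 [289. 175.] [ 0.27701544 -0.02576987  1.44535008] [ 0.27701544 -0.02576987  1.44
[... 5163 characters left out ...]
.02576987  1.44535008] [ 0.27701544 -0.02576987  1.44535008]
1 [309. 244.] [ 0.27701544 -0.02576987  1.44535008] [ 0.27701544 -0.02576987  1.44535008] [ 0.27701544 -0.02576987  1.44535008]
1 [311. 244.] [ 0.27701544 -0.02576987  1.44535008] [ 0.27701544 -0.02576987  1.44535008] [ 0.27701544 -0.02576987  1.44535008]
1 [344. 245.] [ 0.27701544 -0.02576987  1.44535008] [ 0.27701544 -0.02576987  1.44535008] [ 0.27701544 -0.02576987  1.44535008]
1 [249. 251.] [ 0.27701544 -0.02576987  1.44535008] [ 0.27701544 -0.02576987  1.44535008] [ 0.27701544 -0.02576987  1.44535008]
1 [334. 254.] [ 0.27701544 -0.02576987  1.44535008] [ 0.27701544 -0.02576987  1.44535008] [ 0.27701544 -0.02576987  1.44535008]
```

View pics/topc.png

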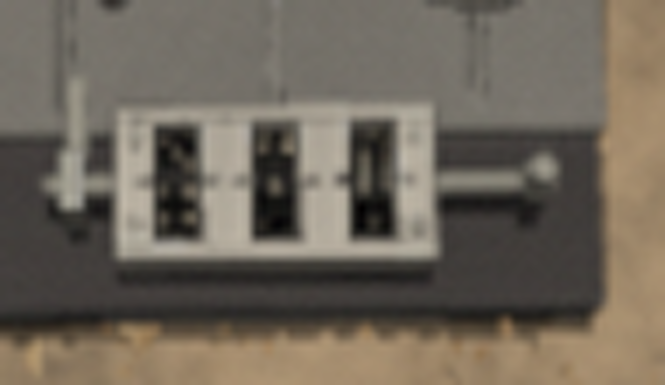

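View pics/sidec.png

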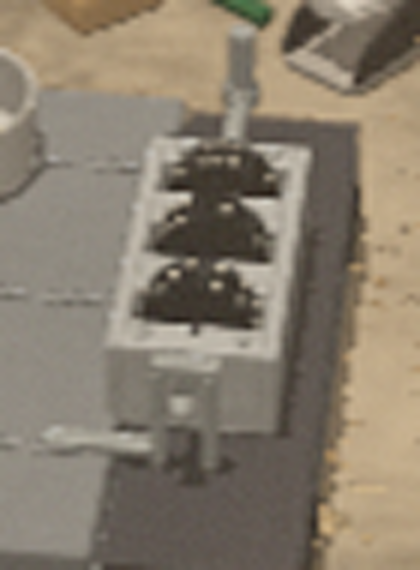

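The views show black wheels with white dots: the left near 3/4, the middle probably around 5, and the right between 6 and 1. The post is at the right end of the bolt. The top crop gives the chest at about (0.594, -0.019) with a yaw of about 6°. To get the angles, I'll fit a dot model to both views.

```bash
cat >> h.py <<'E'
from scipy.ndimage import map_coordinates
O=np.array([.5943,-.019,0]);YAW=np.radians(6.0)
def Rz(a):return np.array([[np.cos(a),-np.sin(a),0],[np.sin(a),np.cos(a),0],[0,0,1]])
def chest(p):return O+np.asarray(p)@Rz(YAW).T
PH=np.radians(np.arange(-66,67,2.));YY=np.arange(-9.5,9.6,.5)
def unwrap(d,yc,off=(0,0,0)):
    ph,y=np.meshgrid(PH,YY,indexing='ij')   # ph>0 : away from robot
    p=np.stack([-.07+.025*np.sin(ph),yc+y/1000,.092+.025*np.cos(ph)],-1)+np.array(off)
    X=chest(p)@d['R'].T+d['t']
    u=X[...,0]/X[...,2]*d['fx']+d['cx'];v=X[...,1]/X[...,2]*d['fy']+d['cy']
    return map_coordinates(d['image'].astype(float).mean(-1),[v,u],order=1)
def pips(k,a,b,ch):
    D={1:[(0,0)],2:[(-1,-ch),(1,ch)],4:[(i,j) for i in(-1,1) for j in(-1,1)],6:[(i,j) for i in(-1,0,1) for j in(-1,1)]}
    D[3]=D[2]+D[1];D[5]=D[4]+D[1]
    return [(i*b,j*a) for i,j in D[k]]
def templ(th,a,b,ch,sx,sy):
    ph,y=np.meshgrid(PH,YY,indexing='ij');T=0*ph
    for k in range(1,7):
        c=th-(k-1)*np.pi/3
        for i,j in pips(k,a,b,ch):
            e=(ph-c-i/25+np.pi)%(2*np.pi)-np.pi
            T+=np.exp(-(e*25/sx)**2/2-((y-j)/sy)**2/2)
    return T
E
cat > fit.py <<'E'
from h import *
import sys
def ncc(A,B):
    w=np.cos(PH)[:,None]*np.ones(len(YY));w/=w.sum()
    A=A-(w*A).sum();B=B-(w*B).sum();return (w*A*B).sum()/np.sqrt((w*A*A).sum()*(w*B*B).sum()+1e-12)
def run(n=2,wheels=(1,2,3)):
  for name in('top','side'):
    L=[cam(name) for _ in range(n)];d=L[0];d['image']=np.mean([l['image'].astype(float) for l in L],0)
    for k in wheels:
      best=[]
      TH=np.radians(np.arange(0,360,5))
      for a in(4,5.5):
       for b in(5,7):
        for ch in(1,-1):
         TT=[templ(t,a,b,ch,2.2,2.) for t in TH]
         for dx in(-.003,0,.003):
          for dy in(-.003,0,.003):
            A=unwrap(d,.046*(2-k),(dx,dy,0))
            sc=[ncc(A,T) for T in TT];i=int(np.argmax(sc));best.append((sc[i],np.degrees(TH[i]),a,b,ch,dx,dy))
      best.sort(reverse=True)
      out=[];
      for r in best:
        if all(abs((r[1]-q[1]+180)%360-180)>20 for q in out): out.append(r)
      print(name,k,[tuple(np.round(r,3)) for r in out[:3]])
if __name__=='__main__': run()
E
python3 fit.py
python3 - <<'E'
from h import *
r=[]
for n in('top','side'):
    d=cam(n);r.append(np.hstack([cv2.resize(np.pad(unwrap(d,.046*(2-k))[::-1,::-1],((0,0),(2,2))),None,fx=4,fy=4) for k in(1,2,3)]))
cv2.imwrite('pics/unw.png',np.clip(np.hstack(r)[:,:800]*1.3,0,255))
E
```

```text
top 1 [(np.float64(0.364), np.float64(160.0), np.float64(5.5), np.float64(7.0), np.float64(1.0), np.float64(-0.003), np.float64(0.0)), (np.float64(0.244), np.float64(40.0), np.float64(5.5), np.float64(7.0), np.float64(-1.0), np.float64(-0.003), np.float64(0.0)), (np.float64(0.175), np.float64(190.0), np.float64(5.5), np.float64(5.0), np.float64(-1.0), np.float64(-0.003), np.float64(0.003))]
top 2 [(np.float64(0.447), np.float64(350.0), np.float64(5.5), np.float64(5.0), np.float64(1.0), np.float64(0.0), np.float64(0.003)), (np.float64(0.15), np.float64(290.0), np.float64(5.5), np.float64(5.0), np.float64(1.0), np.float64(0.0), np.float64(-0.003)), (np.float64(0.121), np.float64(165.0), np.float64(5.5), np.float64(7.0), np.float64(1.0), np.float64(-0.003), np.float64(-0.003))]
top 3 [(np.float64(0.4), np.float64(305.0), np.float64(5.5), np.float64(5.0), np.float64(1.0), np.float64(0.0), np.float64(0.003)), (np.float64(0.108), np.float64(125.0), np.float64(5.5), np.float64(5.0), np.float64(1.0), np.float64(-0.003), np.float64(-0.003)), (np.float64(-0.07), np.float64(35.0), np.float64(4.
[... 678 characters left out ...]
float64(-1.0), np.float64(-0.003), np.float64(0.003)), (np.float64(0.317), np.float64(110.0), np.float64(5.5), np.float64(7.0), np.float64(1.0), np.float64(-0.003), np.float64(-0.003))]
side 3 [(np.float64(0.53), np.float64(345.0), np.float64(4.0), np.float64(5.0), np.float64(-1.0), np.float64(0.003), np.float64(-0.003)), (np.float64(0.355), np.float64(285.0), np.float64(5.5), np.float64(5.0), np.float64(1.0), np.float64(0.003), np.float64(0.003)), (np.float64(0.338), np.float64(185.0), np.float64(5.5), np.float64(5.0), np.float64(1.0), np.float64(-0.003), np.float64(0.003))][ WARN:0@1.307] global loadsave.cpp:1063 imwrite_ Unsupported depth image for selected encoder is fallbacked to CV_8U.
```

```bash
python3 -c "
import cv2;print(cv2.imread('pics/unw.png').shape)"
```

```text
(268, 800, 3)
```

View pics/unw.png

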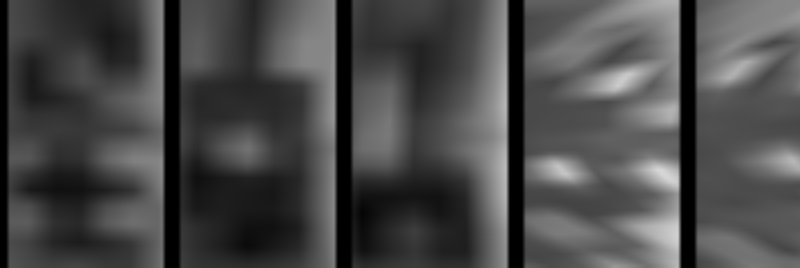

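Unwrapped from the top view (far side at the top):
- **Wheel 1:** the 4 lies about 26° on the near side.
- **Wheel 2:** the 1 is about 10° short of the top.
- **Wheel 3:** the 6 is about 5° past the top, with the 1 on the near side.

Next I'll get the wheel heights from depth, refine the angles, and work out the first move.

```bash
cat >> h.py <<'E'
def go(target,yawdeg=None):
    "shift/turn fractions for target world pos from measured pose"
    o=telemetry.get_obs();R=cv2.Rodrigues(o['tool_rot'])[0]
    s=R.T@(np.array(target)-o['tool_pos'])/.3
    yaw=np.degrees(np.arctan2(R[1,0],R[0,0]))
    print('t',o['t'],'pos',o['tool_pos'].round(4),'yaw',yaw.round(2),'zaxis',R[:,2].round(4),'F',o['contact_force'].round(2),'shift',s.round(4),'az',None if yawdeg is None else round(-(yawdeg-yaw)/30,4))
def inchest(p):return Rz(YAW).T@(np.array(p)-O)
E
python3 - <<'E'
from h import *
from scipy.optimize import least_squares
Ws=[world(cam('top')) for _ in range(3)]
for W in Ws[:1]:
  pass
Q=np.median(np.stack(Ws),0); C=(Q-O)@Rz(YAW)
for k in(1,2,3):
    yc=.046*(2-k)
    m=(abs(C[...,1]-yc)<.007)&(abs(C[...,0]+.07)<.02)&(C[...,2]>.1)&(C[...,2]<.13)
    P=C[m]
    f=lambda p:np.hypot(P[:,0]-p[0],P[:,2]-p[1])-.025
    r=least_squares(f,[-.07,.092],loss='soft_l1',f_scale=.001)
    m2=(abs(C[...,0]+.07)<.012)&(abs(C[...,1]-yc)<.022)&(C[...,2]>.107)
    print(k,len(P),'axle x,z',r.x,'top',r.x[1]+.025,'ymid',(C[m2][:,1].min()+C[m2][:,1].max())/2)
m=(abs(C[...,0]+.07)<.04)&(abs(C[...,1]+.123)<.015)&(C[...,2]>.122)
print('post',C[m].mean(0),Q[m].mean(0))
m=(abs(C[...,0]+.07)<.04)&(abs(C[...,1])<.07)&(abs(C[...,2]-.1)<.003);print('case top',np.median(C[m][:,2]),C[m].min(0),C[m].max(0))
go(chest([-.07,.046,.20]),6)
E
```

```text
1 58 axle x,z [-0.06855818  0.09351195] top 0.11851195313112317 ymid 0.046441628918191834
2 48 axle x,z [-0.06878491  0.09424473] top 0.11924472963001934 ymid -0.0004938695958634953
3 48 axle x,z [-0.06974168  0.08882194] top 0.1138219360732822 ymid -0.0459514259604649
post [-0.06936197 -0.12229832  0.12737859] [ 0.53810166 -0.14787866  0.12737859]
case top 0.09998754319324164 [-0.10594727 -0.06888465  0.09701163] [-0.03216563  0.06987548  0.10294252]
t 0.65 pos [ 0.1947 -0.5939  0.2313] yaw 18.15 zaxis [ 0. -0. -1.] F [-0.22 -0.85  0.28] shift [ 1.6668 -1.6051  0.1043] az 0.405
```

```bash
python3 -m pendant '[0,0,0,0.9,-0.87,0,0, 0,0,0,0.9,-0.87,0,0, 0,0,0,0.9,-0.87,0,0, 0,0,0,0.9,-0.87,0,0, 0,0,0,0.9,-0.87,0,0, 0,0,0,0.9,-0.87,0,0, 0,0,0,0.9,-0.87,0,0]' 30; python3 -c "
from h import *
go(chest([-.069,.046,.15]),6)"
```

```text
t: 1.52
tool_pos: [0.3714, -0.2587, 0.2316]
tool_rot: [3.1, 0.506, 0.002]
contact_force: [0.3, -0.6, 0.3]
opening: -0.0
grip_force: 0.0
t 1.525 pos [ 0.3714 -0.2587  0.2316] yaw 18.53 zaxis [ 1.1e-03 -2.0e-04 -1.0e+00] F [ 0.35 -0.63  0.27] shift [ 0.7669 -0.7211  0.2723] az 0.4178
```

```bash
python3 -m pendant '[0,0,0.2,0.75,-0.71,0.1,0, 0,0,0.41,0.75,-0.71,0.1,0, 0,0,0.41,0.75,-0.71,0.1,0, 0,0,0.41,0.75,-0.71,0.1,0, 0,0,0.41,0.75,-0.71,0.1,0, 0,0,0.41,0.75,-0.71,0.2,0, 0,0,0.41,0.75,-0.71,0.25,0, 0,0,0.41,0.75,-0.71,0.25,0, 0,0,0.41,0.75,-0.71,0.25,0]' 30; python3 -c "
from h import *
go(chest([-.075,.046,.123]),6);go(chest([-.069,.046,.1185]),6)"
```

```text
t: 2.65
tool_pos: [0.5179, 0.0096, 0.1573]
tool_rot: [3.137, 0.158, 0.002]
contact_force: [-0.1, 0.8, 0.6]
opening: -0.0001
grip_force: 0.0
t 2.65 pos [0.5179 0.0096 0.1573] yaw 5.75 zaxis [ 1.5e-03 -3.0e-04 -1.0e+00] F [-0.13  0.8   0.61] shift [-0.007  -0.0318  0.1144] az -0.0084
t 2.65 pos [0.5179 0.0096 0.1573] yaw 5.75 zaxis [ 1.5e-03 -3.0e-04 -1.0e+00] F [-0.13  0.8   0.61] shift [ 0.013  -0.0319  0.1294] az -0.0084
```

```bash
python3 -m pendant '[0,0,0,-0.007,-0.032,0.05,0, 0,0,0,-0.007,-0.032,0.08,0, 0,0,0,-0.007,-0.032,0.10,0, 0,0,0,-0.007,-0.032,0.11,0, 0,0,0,-0.007,-0.032,0.11,0, 0,0,0,-0.007,-0.032,0.11,0]'; python3 -c "
from h import *
go(chest([-.075,.046,.123]),6);go(chest([-.069,.046,.1185]),6)"
```

```text
t: 3.4
tool_pos: [0.5146, 0.02, 0.1237]
tool_rot: [3.137, 0.16, 0.001]
contact_force: [-0.0, 0.4, -0.1]
opening: -0.0001
grip_force: 0.0
t 3.4 pos [0.5146 0.02   0.1237] yaw 5.85 zaxis [ 7.e-04 -1.e-04 -1.e+00] F [-0.03  0.4  -0.06] shift [0.0005 0.0037 0.0022] az -0.0051
t 3.4 pos [0.5146 0.02   0.1237] yaw 5.85 zaxis [ 7.e-04 -1.e-04 -1.e+00] F [-0.03  0.4  -0.06] shift [0.0205 0.0036 0.0173] az -0.0051
```

```bash
python3 -m pendant '[0,0,0,0,0.003,0.004,0, 0,0,0,0,0.003,0.007,0, 0,0,0,0,0.003,0.009,0, 0,0,0,0,0.003,0.01,0]'; python3 -m pendant '[0,0,0,0,0,0.001,0, 0,0,0,0,0,0.002,0, 0,0,0,0,0,0.002,0]';  python3 -m pendant '[0,0,0,0,0,0.001,0, 0,0,0,0,0,0.001,0]'; python3 -m pendant '[0,0,0,0,0,0.001,0, 0,0,0,0,0,0.001,0]'
```

```text
t: 3.9
tool_pos: [0.5144, 0.0192, 0.1202]
tool_rot: [-3.137, -0.16, 0.0]
contact_force: [0.0, 0.4, 0.1]
opening: -0.0003
grip_force: 0.0
t: 4.28
tool_pos: [0.5144, 0.0192, 0.1197]
tool_rot: [-3.137, -0.16, 0.0]
contact_force: [-0.1, -0.4, 0.4]
opening: 0.0002
grip_force: 0.0
t: 4.53
tool_pos: [0.5144, 0.0192, 0.1194]
tool_rot: [-3.137, -0.16, 0.0]
contact_force: [-0.8, -0.1, 0.6]
opening: -0.0003
grip_force: 0.0
t: 4.78
tool_pos: [0.5144, 0.0192, 0.1191]
tool_rot: [3.137, 0.16, -0.0]
contact_force: [0.4, 0.2, -0.4]
opening: 0.0
grip_force: 0.0
```

```bash
for i in 1; do python3 -m pendant '[0,0,0,0,0,0.001,0, 0,0,0,0,0,0.001,0]'; python3 -m pendant '[0,0,0,0,0,0.001,0, 0,0,0,0,0,0.001,0]';  python3 -m pendant '[0,0,0,0,0,0.001,0, 0,0,0,0,0,0.001,0]'; done | grep -E 'pos|contact'
```

```text
tool_pos: [0.5145, 0.0192, 0.1189]
contact_force: [-0.4, 0.1, 0.6]
tool_pos: [0.5145, 0.0192, 0.1188]
contact_force: [-0.6, 0.3, 1.8]
tool_pos: [0.5145, 0.0192, 0.1186]
contact_force: [-1.8, 0.6, 4.3]
```

```bash
(python3 -m pendant '[0,0,0,0,0,0.001,0, 0,0,0,0,0,0.001,0]'; python3 -m pendant '[0,0,0,0.003,0,0.001,0, 0,0,0,0.006,0,0.001,0, 0,0,0,0.01,0,0.001,0, 0,0,0,0.01,0,0.001,0]') | grep -E 'pos|contact'; python3 -c "
from h import *
print(inchest(telemetry.get_obs()['tool_pos']))"
```

```text
tool_pos: [0.5146, 0.0192, 0.1184]
contact_force: [-2.9, 0.4, 5.7]
tool_pos: [0.5178, 0.0195, 0.1184]
contact_force: [-1.1, -0.3, 6.1]
[-0.07201328  0.04625933  0.11839652]
```

```bash
(python3 -m pendant '[0,0,0,0.001,0,0.001,0, 0,0,0,0.004,0,0.001,0, 0,0,0,0.008,0,0.001,0]'; python3 -m pendant '[0,0,0,0.004,0,0,0, 0,0,0,0.008,0,0,0, 0,0,0,0.012,0,0,0, 0,0,0,0.016,0,0,0, 0,0,0,0.02,0,0,0, 0,0,0,0.02,0,0,0]') | grep -E 'pos|contact'; python3 -c "
from h import *
print(inchest(telemetry.get_obs()['tool_pos']))
s=cam('side')
b=cv2.resize(s['image'][150:250,240:360],None,fx=5,fy=5,interpolation=cv2.INTER_CUBIC)
cv2.imwrite('pics/s1.png',b[...,::-1])"
```

```text
tool_pos: [0.5203, 0.0197, 0.1183]
contact_force: [-2.9, -0.3, 7.7]
tool_pos: [0.5264, 0.0203, 0.1183]
contact_force: [-1.9, -0.4, 7.1]
[-0.06346522  0.04622217  0.11832795]
```

View pics/s1.png

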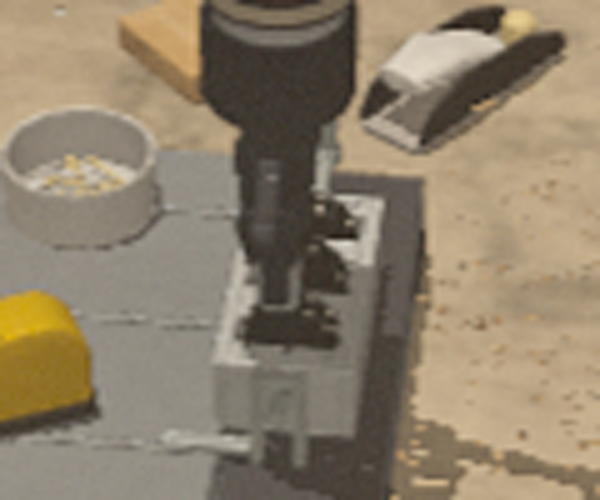

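```bash
python3 -m pendant '[0,0,0,0,0,-0.03,0, 0,0,0,0,0,-0.04,0, 0,0,0,-0.02,0.075,-0.04,0, 0,0,0,-0.045,0.154,-0.04,0, 0,0,0,-0.045,0.154,-0.04,0]'; python3 -c "
from h import *
go(chest([-.077,0,.121]),6)"
```

```text
t: 8.07
tool_pos: [0.5168, -0.0279, 0.129]
tool_rot: [-3.138, -0.157, 0.0]
contact_force: [-0.5, 0.2, 0.1]
opening: -0.0002
grip_force: 0.0
t 8.075 pos [ 0.5168 -0.0279  0.129 ] yaw 5.73 zaxis [-2.e-04  1.e-04 -1.e+00] F [-0.51  0.2   0.13] shift [ 0.0035 -0.0025  0.0268] az -0.0091
```

```bash
(python3 -m pendant '[0,0,-0.01,0.002,-0.002,0.014,0, 0,0,-0.01,0.002,-0.002,0.024,0, 0,0,-0.01,0.002,-0.002,0.026,0, 0,0,-0.01,0.002,-0.002,0.026,0]'; python3 -m pendant '[0,0,0,0,0,0.001,0, 0,0,0,0,0,0.002,0, 0,0,0,0,0,0.002,0]';  python3 -m pendant '[0,0,0,0,0,0.001,0, 0,0,0,0,0,0.001,0]'; python3 -m pendant '[0,0,0,0,0,0.001,0, 0,0,0,0,0,0.001,0]')| grep -E 'pos|contact|t:'
```

```text
t: 8.57
tool_pos: [0.5176, -0.026, 0.1214]
tool_rot: [-3.137, -0.169, 0.0]
contact_force: [-1.0, 0.8, -0.7]
t: 8.95
tool_pos: [0.5176, -0.0264, 0.121]
tool_rot: [3.137, 0.169, 0.0]
contact_force: [-0.6, 0.8, -0.2]
t: 9.2
tool_pos: [0.5176, -0.0263, 0.1206]
tool_rot: [-3.137, -0.169, 0.0]
contact_force: [0.6, 0.3, 0.4]
t: 9.45
tool_pos: [0.5175, -0.0263, 0.1202]
tool_rot: [-3.137, -0.168, 0.0]
contact_force: [-0.1, 1.3, -0.1]
```

```bash
(python3 -m pendant '[0,0,0,0,0,0.001,0, 0,0,0,0,0,0.001,0]'; python3 -m pendant '[0,0,0,0,0,0.001,0, 0,0,0,0,0,0.001,0]'; python3 -m pendant '[0,0,0,0,0,0.001,0, 0,0,0,0,0,0.001,0]')| grep -E 'pos|contact|t:'
```

```text
t: 9.7
tool_pos: [0.5176, -0.0263, 0.12]
tool_rot: [-3.137, -0.169, 0.0]
contact_force: [-0.6, 0.2, 0.2]
t: 9.95
tool_pos: [0.5176, -0.0263, 0.1197]
tool_rot: [-3.137, -0.169, 0.0]
contact_force: [-0.7, -0.5, -0.3]
t: 10.2
tool_pos: [0.5176, -0.0263, 0.1194]
tool_rot: [-3.137, -0.169, 0.0]
contact_force: [-0.3, 0.1, 0.3]
```

```bash
(python3 -m pendant '[0,0,0,0,0,0.001,0, 0,0,0,0,0,0.002,0, 0,0,0,0,0,0.002,0]'; python3 -m pendant '[0,0,0,0,0,0.001,0, 0,0,0,0,0,0.001,0]')| grep -E 'pos|contact|t:'
```

```text
t: 10.58
tool_pos: [0.5176, -0.0263, 0.1189]
tool_rot: [3.137, 0.169, 0.0]
contact_force: [0.5, -0.4, 0.4]
t: 10.82
tool_pos: [0.5177, -0.0264, 0.1188]
tool_rot: [3.137, 0.169, 0.0]
contact_force: [-1.2, -0.6, 1.4]
```

```bash
(python3 -m pendant '[0,0,0,0,0,0.001,0, 0,0,0,0,0,0.002,0, 0,0,0,0,0,0.003,0, 0,0,0,0,0,0.004,0, 0,0,0,0,0,0.004,0]';python3 -m pendant '[0,0,0,0.003,0,0,0, 0,0,0,0.007,0,0,0, 0,0,0,0.007,0,0,0]')| grep -E 'pos|contact|t:'
```

```text
t: 11.45
tool_pos: [0.518, -0.0263, 0.1183]
tool_rot: [3.137, 0.169, 0.001]
contact_force: [-3.2, -0.3, 6.5]
t: 11.82
tool_pos: [0.5202, -0.0261, 0.1183]
tool_rot: [3.137, 0.169, 0.002]
contact_force: [-1.3, 0.6, 6.8]
```

```bash
(python3 -m pendant '[0,0,0,0.004,0,0.001,0, 0,0,0,0.01,0,0.001,0, 0,0,0,0.016,0,0.001,0, 0,0,0,0.022,0,0.001,0, 0,0,0,0.022,0,0.001,0]';python3 -m pendant '[0,0,0,0.006,0,0,0, 0,0,0,0.012,0,0,0, 0,0,0,0.018,0,0,0, 0,0,0,0.023,0,0,0, 0,0,0,0.023,0,0,0]')| grep -E 'pos|contact|t:'; python3 -c "
from h import *
print(inchest(telemetry.get_obs()['tool_pos']))"
```

```text
t: 12.45
tool_pos: [0.527, -0.0254, 0.1183]
tool_rot: [3.137, 0.169, 0.002]
contact_force: [-2.1, 0.5, 7.5]
t: 13.08
tool_pos: [0.5339, -0.0247, 0.1182]
tool_rot: [3.137, 0.169, 0.003]
contact_force: [-0.9, 0.5, 7.0]
[-0.06069916  0.00063645  0.11818428]
```

```bash
(python3 -m pendant '[0,0,0,0,0,-0.02,0, 0,0,0,-0.03,0,-0.02,0, 0,0,0,-0.054,0,-0.02,0, 0,0,0,-0.054,0,-0.01,0, 0,0,0,-0.054,0,-0.006,0, 0,0,0,-0.054,0,-0.004,0, 0,0,0,-0.054,0,-0.003,0, 0,0,0,-0.054,0,-0.002,0, 0,0,0,-0.054,0,-0.001,0, 0,0,0,-0.054,0,0,0, 0,0,0,-0.054,0,0,0]')| grep -E 'pos|contact|t:'
```

```text
t: 14.45
tool_pos: [0.5179, -0.0263, 0.1183]
tool_rot: [-3.137, -0.169, -0.003]
contact_force: [-3.1, 0.6, 6.6]
```

```bash
(python3 -m pendant '[0,0,0,0.004,0,0.001,0, 0,0,0,0.01,0,0.001,0, 0,0,0,0.016,0,0.001,0, 0,0,0,0.022,0,0.001,0, 0,0,0,0.028,0,0.001,0, 0,0,0,0.034,0,0.001,0, 0,0,0,0.040,0,0.001,0, 0,0,0,0.046,0,0.001,0, 0,0,0,0.05,0,0.001,0, 0,0,0,0.05,0,0.001,0]'; python3 -m pendant '[0,0,0,0,0,-0.03,0, 0,0,0,0,0,-0.04,0, 0,0,0,0.01,0.075,-0.04,0, 0,0,0,0.005,0.153,-0.04,0, 0,0,0,0.005,0.153,-0.04,0]')| grep -E 'pos|contact|t:';python3 -c "
from h import *
go(chest([-.061,-.046,.116]),6)"
```

```text
t: 15.7
tool_pos: [0.5331, -0.0248, 0.1182]
tool_rot: [3.137, 0.169, 0.004]
contact_force: [-1.5, 1.0, 6.5]
t: 16.32
tool_pos: [0.5383, -0.0712, 0.1285]
tool_rot: [-3.137, -0.165, 0.0]
contact_force: [0.2, 0.5, 0.3]
t 16.325 pos [ 0.5383 -0.0712  0.1285] yaw 6.04 zaxis [-2.e-04  0.e+00 -1.e+00] F [0.17 0.51 0.32] shift [ 0.0006 -0.0003  0.0416] az 0.0013
```

```bash
(python3 -m pendant '[0,0,0,0,0,0.02,0, 0,0,0,0,0,0.035,0, 0,0,0,0,0,0.041,0, 0,0,0,0,0,0.041,0]'; python3 -m pendant '[0,0,0,0,0,0.001,0, 0,0,0,0,0,0.002,0, 0,0,0,0,0,0.002,0]';  python3 -m pendant '[0,0,0,0,0,0.001,0, 0,0,0,0,0,0.002,0, 0,0,0,0,0,0.002,0]'; python3 -m pendant '[0,0,0,0,0,0.001,0, 0,0,0,0,0,0.002,0, 0,0,0,0,0,0.002,0]')| grep -E 'pos|contact|t:'
```

```text
t: 16.82
tool_pos: [0.5381, -0.0699, 0.116]
tool_rot: [-3.137, -0.169, 0.001]
contact_force: [0.9, 0.3, -0.2]
t: 17.2
tool_pos: [0.5383, -0.0703, 0.1159]
tool_rot: [3.137, 0.169, 0.0]
contact_force: [0.1, 0.2, -0.3]
t: 17.58
tool_pos: [0.5383, -0.0703, 0.1151]
tool_rot: [-3.137, -0.169, 0.0]
contact_force: [-0.3, 0.2, -0.1]
t: 17.95
tool_pos: [0.5383, -0.0703, 0.1145]
tool_rot: [-3.137, -0.168, 0.0]
contact_force: [0.7, -0.7, -0.1]
```

```bash
(python3 -m pendant '[0,0,0,0,0,0.001,0, 0,0,0,0,0,0.002,0, 0,0,0,0,0,0.002,0]';  python3 -m pendant '[0,0,0,0,0,0.001,0, 0,0,0,0,0,0.002,0, 0,0,0,0,0,0.002,0]')| grep -E 'pos|contact|t:'
```

```text
t: 18.32
tool_pos: [0.5383, -0.0703, 0.1141]
tool_rot: [-3.137, -0.169, -0.0]
contact_force: [-0.3, -0.1, 0.3]
t: 18.7
tool_pos: [0.5384, -0.0703, 0.1138]
tool_rot: [3.137, 0.169, 0.0]
contact_force: [-1.0, 0.9, 3.3]
```

```bash
(python3 -m pendant '[0,0,0,0,0,0.001,0, 0,0,0,0,0,0.002,0, 0,0,0,0,0,0.003,0, 0,0,0,0,0,0.003,0]'; python3 -m pendant '[0,0,0,-0.004,0,0.001,0, 0,0,0,-0.010,0,0.001,0, 0,0,0,-0.016,0,0.001,0, 0,0,0,-0.022,0,0.001,0, 0,0,0,-0.022,0,0.001,0]')| grep -E 'pos|contact|t:'
```

```text
t: 19.2
tool_pos: [0.5388, -0.0703, 0.1134]
tool_rot: [3.137, 0.169, 0.001]
contact_force: [-1.5, 1.2, 6.9]
t: 19.82
tool_pos: [0.5331, -0.0709, 0.1136]
tool_rot: [3.137, 0.168, 0.006]
contact_force: [2.6, 1.9, 6.6]
```

```bash
(python3 -m pendant '[0,0,0,-0.006,0,0.001,0, 0,0,0,-0.012,0,0.001,0, 0,0,0,-0.018,0,0.001,0, 0,0,0,-0.024,0,0.001,0, 0,0,0,-0.030,0,0.001,0, 0,0,0,-0.030,0,0.001,0]'; python3 -m pendant '[0,0,0,0,0,-0.02,0, 0,0,0,0.03,0,-0.02,0, 0,0,0,0.046,0,-0.02,0, 0,0,0,0.046,0,-0.01,0, 0,0,0,0.046,0,-0.006,0, 0,0,0,0.046,0,-0.004,0, 0,0,0,0.046,0,-0.003,0, 0,0,0,0.046,0,-0.002,0, 0,0,0,0.046,0,-0.001,0, 0,0,0,0.046,0,0,0, 0,0,0,0.046,0,0,0]')| grep -E 'pos|contact|t:'
```

```text
t: 20.58
tool_pos: [0.5243, -0.0718, 0.1135]
tool_rot: [3.137, 0.169, 0.007]
contact_force: [0.9, 2.2, 6.6]
t: 21.95
tool_pos: [0.5369, -0.0705, 0.1134]
tool_rot: [3.137, 0.169, 0.001]
contact_force: [-2.1, 1.0, 8.5]
```

```bash
(python3 -m pendant '[0,0,0,-0.006,0,0,0, 0,0,0,-0.012,0,0,0, 0,0,0,-0.018,0,0,0, 0,0,0,-0.024,0,0,0, 0,0,0,-0.030,0,0,0, 0,0,0,-0.036,0,0,0, 0,0,0,-0.042,0,0,0, 0,0,0,-0.048,0,0,0, 0,0,0,-0.048,0,0,0]'; python3 -m pendant '[0,0,0,0,0,-0.05,0, 0,0,0,0,0,-0.2,0, 0,0,0,-0.1,0.2,-0.25,0, 0,0,0,-0.2,0.4,-0.25,0, 0,0,0,-0.3,0.6,-0.25,0, 0,0,0,-0.4,0.7,-0.25,0]')| grep -E 'pos|contact|t:'
cat > look.py <<'E'
from h import *
import sys
tag=sys.argv[1];r=[]
d=[cam('top') for _ in range(3)];D=d[0];D['image']=np.mean([x['image'].astype(float) for x in d],0)
s=cam('side')
np.savez(f'{tag}.npz',top=D['image'],side=s['image'])
a=cv2.resize(np.clip(D['image'][200:242,258:315]*1.5,0,255).astype(np.uint8),None,fx=7,fy=7,interpolation=cv2.INTER_CUBIC)
b=cv2.resize(np.clip(s['image'][182:228,282:322]*1.5,0,255).astype(np.uint8),None,fx=6.4,fy=6.4,interpolation=cv2.INTER_CUBIC)
for k in(1,2,3):
    r.append(cv2.resize(np.pad(unwrap(D,.046*(2-k),(.001,.0015,.0))[::-1,::-1],((0,0),(1,1))),None,fx=3,fy=4))
u=np.repeat(np.clip(np.hstack(r)*1.8,0,255).astype(np.uint8)[...,None],3,2)
H=max(x.shape[0] for x in(a,b,u))
c=np.hstack([np.pad(x,((0,H-x.shape[0]),(0,4),(0,0))) for x in(a,b)])
c2=np.pad(u,((0,0),(0,max(0,c.shape[1]-u.shape[1])),(0,0)))
w=max(c.shape[1],c2.shape[1]);c=np.pad(c,((0,0),(0,w-c.shape[1]),(0,0)))
cv2.imwrite(f'pics/{tag}.png',np.vstack([c,c2])[:600,:800,::-1])
E
python3 look.py l1; python3 -c "
from h import *;print(telemetry.get_obs()['t'],inchest(telemetry.get_obs()['tool_pos']))"
```

```text
t: 23.08
tool_pos: [0.5238, -0.0719, 0.1136]
tool_rot: [3.137, 0.168, 0.007]
contact_force: [1.7, 1.5, 5.6]
t: 23.82
tool_pos: [0.4242, -0.2956, 0.1874]
tool_rot: [3.137, 0.168, -0.0]
contact_force: [0.4, -0.6, -0.4]
24.025 [-0.19752739 -0.25596569  0.18696357]
```

View pics/l1.png

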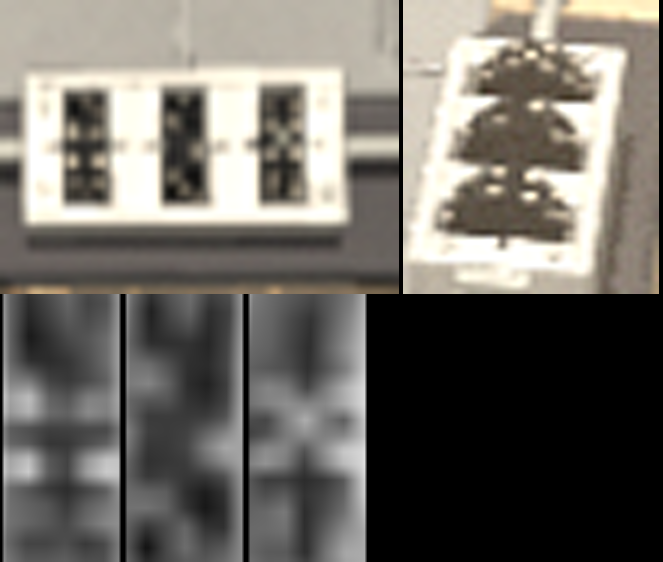

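All three right faces are up: 4 at rows 397/465, 2 (its dots at 375 and 450) and 5 centred at row 422. The 2 looks a few degrees past the top, so I'll fit this finely.

```bash
cat > fine.py <<'E'
from h import *
from fit import ncc
import sys
z=np.load(sys.argv[1]+'.npz')
d0={'top':cam('top'),'side':cam('side')}
dz=[.0018,.0018,-.003];nom=np.radians([180,60,240])
for name in d0:
  d=d0[name];d['image']=z[name]
  for k in(1,2,3):
    best=[]
    for a in(5.,6.):
     for b in(5,6,7,8):
      for ch in(1,-1):
       TT=[templ(nom[k-1]+np.radians(t),a,b,ch,2,1.8) for t in range(-24,25,2)]
       for dx in(-.001,.001,.003):
        for dy in(-.002,0,.002):
         A=unwrap(d,.046*(2-k),(dx,dy,dz[k-1]))
         sc=[ncc(A,T) for T in TT];i=int(np.argmax(sc));best.append((round(sc[i],3),-24+2*i,a,b,ch,dx,dy))
    best.sort(reverse=True);print(name,k,best[:1],[max(x for x in best if x[5]==q)[:2] for q in(-.001,.001,.003)])
E
python3 fine.py l1
```

```text
top 1 [(np.float64(0.438), -8, 6.0, 7, 1, 0.003, 0)] [(np.float64(0.424), 0), (np.float64(0.437), -4), (np.float64(0.438), -8)]
top 2 [(np.float64(0.462), 10, 6.0, 7, 1, -0.001, 0.002)] [(np.float64(0.462), 10), (np.float64(0.458), 6), (np.float64(0.45), 0)]
top 3 [(np.float64(0.414), 2, 6.0, 6, 1, 0.001, 0.002)] [(np.float64(0.406), 6), (np.float64(0.414), 2), (np.float64(0.406), -2)]
side 1 [(np.float64(0.567), -10, 6.0, 7, 1, 0.001, 0)] [(np.float64(0.555), -6), (np.float64(0.567), -10), (np.float64(0.449), -12)]
side 2 [(np.float64(0.474), 4, 6.0, 7, 1, -0.001, 0.002)] [(np.float64(0.474), 4), (np.float64(0.361), 0), (np.float64(0.243), 24)]
side 3 [(np.float64(0.523), 2, 6.0, 7, 1, -0.001, 0.002)] [(np.float64(0.523), 2), (np.float64(0.419), -2), (np.float64(0.223), -6)]
```

```bash
python3 -c "
from h import *
go(chest([-.0705,.046,.1245]),6)"
```

```text
t 24.125 pos [ 0.4256 -0.2929  0.1869] yaw 6.19 zaxis [-1.e-04  5.e-04 -1.e+00] F [ 0.54  0.41 -0.35] shift [ 0.4231 -1.0011  0.2084] az 0.0063
```

```bash
python3 -m pendant '[0,0,0,0.423,-1,0.05,0, 0,0,0,0.423,-1,0.08,0, 0,0,0,0.423,-1,0.1,0, 0,0,0,0.423,-1,0.1,0, 0,0,0,0.423,-1,0.12,0, 0,0,0,0.423,-1,0.17,0, 0,0,0,0.423,-1,0.2,0, 0,0,0,0.423,-1,0.2,0]' | grep -E 't:|pos|cont'; python3 -c "
from h import *
go(chest([-.0705,.046,.1195]),6)"
```

```text
t: 25.12
tool_pos: [0.5184, 0.0177, 0.1257]
tool_rot: [3.137, 0.168, -0.004]
contact_force: [0.7, -0.2, 0.3]
t 25.125 pos [0.5184 0.0177 0.1257] yaw 6.13 zaxis [-2.6e-03 -2.0e-04 -1.0e+00] F [ 0.67 -0.17  0.34] shift [ 0.0039 -0.0054  0.0205] az 0.0043
```

```bash
(python3 -m pendant '[0,0,0,0.004,-0.003,0.01,0, 0,0,0,0.004,-0.003,0.017,0, 0,0,0,0.004,-0.003,0.019,0, 0,0,0,0.004,-0.003,0.019,0]'; python3 -m pendant '[0,0,0,0,0,0.001,0, 0,0,0,0,0,0.002,0, 0,0,0,0,0,0.002,0]') | grep -E 't:|pos|cont'; python3 -c "
from h import *
go(chest([-.0705,.046,.1195]),6)"
```

```text
t: 25.62
tool_pos: [0.5206, 0.019, 0.1214]
tool_rot: [3.137, 0.168, 0.0]
contact_force: [-0.1, -0.2, -0.2]
t: 26.0
tool_pos: [0.5205, 0.0193, 0.1206]
tool_rot: [3.137, 0.169, 0.0]
contact_force: [-0.4, -0.4, 1.0]
t 26.0 pos [0.5205 0.0193 0.1206] yaw 6.16 zaxis [ 0. -0. -1.] F [-0.38 -0.41  1.  ] shift [-0.0037 -0.0007  0.0037] az 0.0052
```

```bash
(python3 -m pendant '[0,0,0,0,0,0.002,0, 0,0,0,0,0,0.004,0, 0,0,0,0,0,0.005,0, 0,0,0,0,0,0.005,0]'; python3 -m pendant '[0,0,0,0,0,0.001,0, 0,0,0,0,0,0.002,0, 0,0,0,0,0,0.002,0]') | grep -E 't:|pos|cont'
```

```text
t: 26.5
tool_pos: [0.5205, 0.0193, 0.1191]
tool_rot: [-3.137, -0.169, 0.0]
contact_force: [-0.3, -0.4, 0.9]
t: 26.88
tool_pos: [0.5206, 0.0192, 0.1188]
tool_rot: [-3.137, -0.168, -0.0]
contact_force: [-0.9, 0.1, 2.7]
```

```bash
(python3 -m pendant '[0,0,0,0,0,0.001,0, 0,0,0,0,0,0.002,0, 0,0,0,0,0,0.0035,0, 0,0,0,0.003,0,0.0035,0, 0,0,0,0.006,0,0.0035,0, 0,0,0,0.009,0,0.0035,0, 0,0,0,0.010,0,0.0035,0]'; python3 -m pendant '[0,0,0,0,0,-0.03,0, 0,0,0,0,0,-0.04,0, 0,0,0,0,0.075,-0.04,0, 0,0,0,0,0.154,-0.04,0, 0,0,0,0,0.154,-0.02,0, 0,0,0,0,0.154,-0.01,0, 0,0,0,0,0.154,-0.006,0, 0,0,0,0,0.154,-0.004,0]') | grep -E 't:|pos|cont'
```

```text
t: 27.75
tool_pos: [0.5239, 0.0195, 0.1184]
tool_rot: [3.137, 0.169, 0.001]
contact_force: [-1.5, -0.3, 6.8]
t: 28.75
tool_pos: [0.5282, -0.0258, 0.1187]
tool_rot: [-3.137, -0.17, 0.001]
contact_force: [-2.3, 0.1, 1.8]
```

```bash
(python3 -m pendant '[0,0,0,0,0,0.001,0, 0,0,0,0,0,0.002,0, 0,0,0,0,0,0.0035,0, 0,0,0,-0.003,0,0.0035,0, 0,0,0,-0.006,0,0.0035,0, 0,0,0,-0.0085,0,0.0035,0, 0,0,0,-0.0085,0,0.0035,0]'; python3 -m pendant '[0,0,0,0,0,-0.05,0, 0,0,0,0,0.1,-0.2,0, 0,0,0,-0.1,0.3,-0.25,0, 0,0,0,-0.2,0.5,-0.25,0, 0,0,0,-0.3,0.7,-0.25,0, 0,0,0,-0.3,0.8,-0.25,0]') | grep -E 't:|pos|cont'; python3 look.py l2; python3 fine.py l2;  python3 -c "
from h import *;print(telemetry.get_obs()['t'],inchest(telemetry.get_obs()['tool_pos']))"
```

```text
t: 29.62
tool_pos: [0.5268, -0.0267, 0.1185]
tool_rot: [3.137, 0.168, 0.004]
contact_force: [2.2, 2.1, 5.8]
t: 30.38
tool_pos: [0.4599, -0.2771, 0.1926]
tool_rot: [3.137, 0.165, -0.003]
contact_force: [1.6, 0.9, -0.9]
top 1 [(np.float64(0.448), 4, 6.0, 7, 1, 0.001, 0.002)] [(np.float64(0.444), 8), (np.float64(0.448), 4), (np.float64(0.443), -2)]
top 2 [(np.float64(0.567), 4, 6.0, 8, 1, 0.001, 0.002)] [(np.float64(0.565), 8), (np.float64(0.567), 4), (np.float64(0.552), -2)]
top 3 [(np.float64(0.414), 2, 6.0, 6, 1, 0.001, 0.002)] [(np.float64(0.407), 6), (np.float64(0.414), 2), (np.float64(0.403), -2)]
side 1 [(np.float64(0.571), 2, 6.0, 7, 1, -0.001, 0.002)] [(np.float64(0.571), 2), (np.float64(0.543), -2), (np.float64(0.427), -6)]
side 2 [(np.float64(0.479), 2, 6.0, 7, 1, -0.001, 0.002)] [(np.float64(0.479), 2), (np.float64(0.41), -2), (np.float64(0.297), -8)]
side 3 [(np.float64(0.517), 2, 6.0, 7, 1, -0.001, 0.002)] [(np.float64(0.517), 2), (np.float64(0.412), -2), (np.float64(0.221), -6)]
30.675 [-0.15840449 -0.23982003  0.19222795]
```

View pics/l2.png

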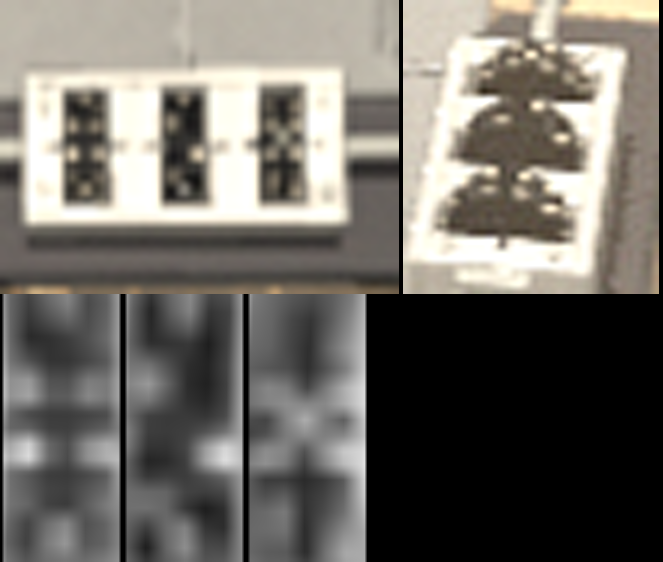

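Wheels 1, 2 and 3 now show 4, 2 and 5, each within about 4° of centre. Next is the bolt: I'll lower the shut fingers between the case end and the post, then push right.

```bash
python3 -c "
from h import *
go(chest([-.0694,-.0955,.15]),6)"
```

```text
t 30.675 pos [ 0.4618 -0.2741  0.1922] yaw 6.19 zaxis [-1.2e-03  8.0e-04 -1.0e+00] F [-0.27  0.56 -0.31] shift [ 0.2984 -0.48    0.1409] az 0.0063
```

```bash
python3 -m pendant '[0,0,0,0.298,-0.48,0,0, 0,0,0,0.298,-0.48,0,0, 0,0,0,0.298,-0.48,0.05,0, 0,0,0,0.298,-0.48,0.12,0, 0,0,0,0.298,-0.48,0.14,0, 0,0,0,0.298,-0.48,0.14,0, 0,0,0,0.298,-0.48,0.14,0]' | grep -E 't:|pos|cont'; python3 -c "
from h import *
go(chest([-.0694,-.0955,.108]),6)"
```

```text
t: 31.55
tool_pos: [0.5357, -0.1232, 0.1514]
tool_rot: [3.137, 0.166, 0.002]
contact_force: [0.0, 0.6, 0.7]
t 31.55 pos [ 0.5357 -0.1232  0.1514] yaw 6.07 zaxis [ 1.1e-03 -5.0e-04 -1.0e+00] F [0.04 0.62 0.74] shift [-0.0011 -0.0067  0.1447] az 0.0022
```

```bash
(python3 -m pendant '[0,0,0,0,-0.005,0.04,0, 0,0,0,0,-0.005,0.08,0, 0,0,0,0,-0.005,0.12,0, 0,0,0,0,-0.005,0.14,0, 0,0,0,0,-0.005,0.14,0]'; python3 -m pendant '[0,0,0,0,0.008,0,0, 0,0,0,0,0.016,0,0, 0,0,0,0,0.024,0,0, 0,0,0,0,0.024,0,0]') | grep -E 't:|pos|cont'; python3 -c "
from h import *
print(inchest(telemetry.get_obs()['tool_pos']))"
```

```text
t: 32.17
tool_pos: [0.535, -0.1205, 0.1077]
tool_rot: [-3.136, -0.169, 0.002]
contact_force: [-0.6, -1.2, -0.6]
t: 32.67
tool_pos: [0.5364, -0.1281, 0.1088]
tool_rot: [3.137, 0.168, 0.001]
contact_force: [0.6, 0.2, -0.1]
[-0.06903011 -0.10243693  0.10883534]
```

```bash
(python3 -m pendant '[0,0,0,0,0.008,0,0, 0,0,0,0,0.016,0,0, 0,0,0,0,0.024,0,0]'; python3 -m pendant '[0,0,0,0,0.007,0,0, 0,0,0,0,0.014,0,0]') | grep -E 't:|pos|cont'; python3 -c "
from h import *
print(inchest(telemetry.get_obs()['tool_pos']))"
```

```text
t: 33.05
tool_pos: [0.537, -0.1348, 0.1087]
tool_rot: [-3.137, -0.169, 0.0]
contact_force: [-0.7, 2.7, 1.8]
t: 33.3
tool_pos: [0.5375, -0.1393, 0.1086]
tool_rot: [-3.137, -0.169, -0.0]
contact_force: [-1.4, 2.4, 1.3]
[-0.06908687 -0.11367684  0.10863855]
```

```bash
(python3 -m pendant '[0,0,0,0,0.008,0,0, 0,0,0,0,0.016,0,0, 0,0,0,0,0.016,0,0]'; python3 -m pendant '[0,0,0,0,0.008,0,0, 0,0,0,0,0.016,0,0, 0,0,0,0,0.024,0,0, 0,0,0,0,0.032,0,0, 0,0,0,0,0.032,0,0]') | grep -E 't:|pos|cont'; python3 -c "
from h import *
print(inchest(telemetry.get_obs()['tool_pos']))"
```

```text
t: 33.67
tool_pos: [0.538, -0.1443, 0.1086]
tool_rot: [3.136, 0.168, 0.0]
contact_force: [-0.0, 0.9, 0.9]
t: 34.3
tool_pos: [0.539, -0.1535, 0.1086]
tool_rot: [-3.137, -0.168, 0.0]
contact_force: [-0.4, 2.5, 2.1]
[-0.06910363 -0.12795939  0.1085907 ]
```

```bash
(python3 -m pendant '[0,0,0,0,0.006,0,0, 0,0,0,0,0.012,0,0, 0,0,0,0,0.012,0,0]'; python3 -m pendant '[0,0,0,0,0.004,0,0, 0,0,0,0,0.008,0,0, 0,0,0,0,0.008,0,0]') | grep -E 't:|pos|cont'; python3 -c "
from h import *
print(inchest(telemetry.get_obs()['tool_pos']))"
```

```text
t: 34.67
tool_pos: [0.539, -0.1539, 0.1085]
tool_rot: [-3.13, -0.169, 0.002]
contact_force: [-2.4, 13.4, 5.9]
t: 35.05
tool_pos: [0.539, -0.1541, 0.1085]
tool_rot: [-3.125, -0.169, 0.003]
contact_force: [-3.3, 20.2, 8.5]
[-0.06912765 -0.12857079  0.10851054]
```

A hard stop at about 25 mm of travel, so this should be the end stop. I'll back off, lift clear and check the post and the wheels.

```bash
(python3 -m pendant '[0,0,0,0,-0.03,0,0, 0,0,0,0,-0.05,0,0, 0,0,0,0,-0.05,-0.01,0, 0,0,0,0,-0.05,-0.15,0, 0,0,0,0,-0.05,-0.3,0, 0,0,0,-0.2,0.1,-0.3,0, 0,0,0,-0.4,0.2,-0.3,0, 0,0,0,-0.5,0.5,-0.3,0, 0,0,0,-0.5,0.8,-0.3,0, 0,0,0,-0.5,0.8,-0.3,0, 0,0,0,-0.5,0.8,-0.3,0]') | grep -E 't:|pos|cont'
python3 - <<'E'
from h import *
Q=np.median(np.stack([world(cam('top')) for _ in range(3)]),0);C=(Q-O)@Rz(YAW)
m=(abs(C[...,0]+.07)<.03)&(abs(C[...,1]+.135)<.035)&(C[...,2]>.118)&(C[...,2]<.14)
print('post',C[m].mean(0),m.sum())
E
python3 look.py l3; python3 fine.py l3 | grep top
```

```text
t: 36.42
tool_pos: [0.4149, -0.4182, 0.1985]
tool_rot: [3.136, 0.161, -0.001]
contact_force: [0.8, 1.1, 0.0]
post [-0.06995575 -0.14752141  0.12737231] 14
top 1 [(np.float64(0.445), 4, 6.0, 7, 1, 0.001, 0.002)] [(np.float64(0.44), 8), (np.float64(0.445), 4), (np.float64(0.439), -2)]
top 2 [(np.float64(0.57), 4, 6.0, 8, 1, 0.001, 0.002)] [(np.float64(0.568), 8), (np.float64(0.57), 4), (np.float64(0.554), -2)]
top 3 [(np.float64(0.415), 2, 6.0, 6, 1, 0.001, 0.002)] [(np.float64(0.408), 6), (np.float64(0.415), 2), (np.float64(0.404), -2)]
```

The post moved 25.2 mm, from y = -0.1223 to -0.1475, and the wheels haven't changed. The arm is clear, so I'm handing in.

```bash
python3 -c "
from station import ctrl
print(ctrl.finish_job())"
```

```text
the job is handed in; nothing more can be done
None
```

The chest is unlocked and handed in: by my measurements the wheels show 4, 2 and 5 (each within about 4°), the bolt is drawn 25 mm and released, and the arm is clear; hand-in gave no verdict, and I did not re-check the bystanders.

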